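Line up the tasting dishes with the straightedge

TASK

Pick up the wooden straightedge by its upright handle and push the three small terracotta dishes into one straight row with its long edge, without touching the dishes with the gripper. Leave the straightedge lying flat on the shelf against the row, with all three dishes upright and touching the same long edge of it, none overhanging past its ends by more than half.

Things in the scene. Friction and masses are not known exactly. Their poses are not given: they have to be found in the camera images.
- ruler_grip (a point): Grasp point of the loose wooden straightedge (130 g), 55 mm above its underside. A flat bar, 260 mm long (y axis), 36 mm wide (x axis; each long edge 18 mm from the centre line), 12 mm thick; along its middle stands the handle, a fin 60 mm long (y), 18 mm thick (x), its top 80 mm above the underside. z is up. It lies left or right of the dishes, pointing roughly away from the robot.
- dish_a: One of three identical small round terracotta dishes, loose, 60 to 130 g: straight wall 64 mm across, 26 mm high. Origin: centre of its underside, z up. They stand in a ragged row across in front of the robot, about 75 to 125 mm apart sideways, the middle one 20 to 140 mm farther out than the outer two; which is where varies. A large dish, 130 mm across, is not one of them.
- dish_b: Another of the three small dishes, same as dish_a.
- dish_c: Another of the three small dishes, same as dish_a.
Things that resemble listed ones, but are neither listed nor needed, are in the scene too. What is shaped like the dish_c but green is not meant.

How it is judged:
By the outcome, as a careful person would: the job done as asked, in the order asked, and still so for the second after the job is handed in, with the robot touching nothing.
It also fails if it takes over 45 s, if anything falls off the work surface, if the arm or the gripper's body presses on something with over 40 N, if the wrist force passes 120 N, or if a joint passes its speed limit or range.

ROBOT

A 6-joint arm with a two-finger parallel gripper is mounted at the origin on the work surface. World frame = base frame: x ahead of the robot, y to its left, z up, the work surface at z = 0. Lengths are in mm, angles in rad, forces in N, time in s.
With the tool pointing down it reaches from about 275 to 750 mm from the base axis. Payload 10.2 kg.
Tool frame: the origin (TCP) lies midway between the tips of the shut fingers; the grasp point (between the pads) lies 19 mm behind it; z points along the fingers, y is the direction in which the jaws open and shut (so a half turn about z gives the same grasp; the last joint's range is limited). The gripper opens to 88 mm and grips with 3 to 60 N. Pads are 18 mm wide; open, the fingers measure 123 mm over their backs; the gripper's body (75 mm by 187 mm) begins 45 mm behind the grasp point.
Start: joints at [-1.477, 0.313, 1.498, -0, 1.331, -0.223], TCP at [163.539, -498.885, 238.72] pointing down, gripper open.
Joint ranges: [-2.94, 2.94], [-0.97, 2.17], [0.19, 2.56], [-1.23, 4.37], [0.02, 3.11], [-2.88, 2.88]. Speed limits (rad/s): [2.39, 2.39, 3.01, 3.14, 3.14, 3.14].

INTERFACE

Orientations are given as a 3x3 rotation matrix whose columns are the frame's x, y, z axes.
In Python, from workcell import get_state, capture, camera_info, ticket gives the robot as it stands. The module is installed in compiled form; this text tells all that it offers.
- The arm moves only by the shell command python3 -m jog 'ROWS' [FORCE]. ROWS is JSON, a list of rows, each an object with "twist": the turn, a rotation vector about the tool's x, y, z in rad, a list of three; "translation": the shift along the tool's x, y, z in m, a list of three; "fingers": the opening, from 0 (shut) to 1 (fully open). In form: [{"twist": [ax, ay, az], "translation": [dx, dy, dz], "fingers": fingers}, ...]. A call has 1 to 8 rows; each row is the pose to reach, as a shift and turn from the pose measured when the call began, along the tool's axes at that moment; what a row does not reach only later rows make up. A row lasts 1/10 s, in which the tool goes at most 50 mm and 8.59 degrees, less where a joint would pass 70% of its speed; a pose out of reach is approached as far as the arm can. A call with a gripper value outside its range is refused whole. The fingers move at their own pace and stop on an object; FORCE is the grip in N (left out, the last holds). Time passes only in rows, so rows that repeat a pose let the fingers close. It gives the time, the measured TCP pose, the force and the opening at its end, in the units of the state.
- get_state(): the state, without advancing time (a new reading comes with each control period).
- capture(name): name is "side" or "top"; returns (picture, depth): 400x640x3 uint8, red, green, blue; 400x640 float32, mm along the optical axis (not along the pixel's ray), 0 where there is no reading.
- camera_info(name): a dict with "camera_matrix" (3x3 intrinsics, pixels), "R" (3x3) and "t" (3): a world point X has camera coordinates R X + t. Camera axes: x right, y down, z forward; pixel columns grow to the right and rows downward; lengths in mm; the calibration is good to about 2 mm. A picture is of the moment at which its call begins. camera_info takes no time and is no camera call.
- ticket.finish_job(): hands the job in, once; it reports no verdict.
The state is a dict: "time_s": time; "joint_positions": joint angles; "joint_vel": joint speeds; "joint_efforts": joint torques, N m; "position": TCP position; "ee_rot": TCP orientation; "ft_force": force on the tool from outside, world axes, zero at the start; "wrist_torque": the same for the moment, N m; "width": finger opening in mm.
Only numpy, scipy, OpenCV 4.12 (cv2) and the standard library are available. Lean on these libraries where they do the work, as an engineer would, in place of code of your own. Each camera call takes 0.05 s, during which the arm holds its last target.

## Working session

There is one attempt and no reset: what is moved stays moved. The work goes in short steps, Python scripts to look and compute and a shell command to move; the robot and the scene stay as the last step left them, time stands still between calls to the robot, and variables do not carry over. Pictures are saved under pics/ and viewed, and the job is handed in when it is done.

```bash
mkdir -p pics; ls
python3 - <<'E'
from workcell import *
import cv2
print(get_state())
for n in("top","side"):
    p,d=capture(n); cv2.imwrite(f"pics/{n}0.png",p[:,:,::-1]); i=camera_info(n); print(n,i)
E
```

```text
pics
{'time_s': 0.0, 'joint_positions': array([-1.47741713e+00,  3.13420978e-01,  1.49840246e+00, -3.17601898e-06,
        1.33098329e+00, -2.23404744e-01]), 'joint_vel': array([ 0.00027312, -0.00087261, -0.00232268,  0.00064286,  0.00077386,
       -0.0012484 ]), 'joint_efforts': array([-2.12625615e-03, -4.02214158e+01, -2.52272755e+01,  6.93895575e-02,
        3.53017158e-02, -8.51089908e-05]), 'position': array([ 163.50702502, -498.64515119,  238.18894646]), 'ee_rot': array([[ 9.50241952e-01,  3.11512790e-01, -1.16276619e-04],
       [ 3.11512698e-01, -9.50241221e-01,  1.20850088e-03],
       [ 2.65972645e-04, -1.18458988e-03, -9.99999263e-01]]), 'ft_force': array([-0.19920814, -0.07363298,  0.24539275]), 'wrist_torque': array([ 0.0022097 , -0.03678659,  0.05288746]), 'width': 88.03209060151545}
top {'camera_matrix': array([[428.40745003,   0.        , 314.87923559],
       [  0.        , 428.40745003, 208.99097078],
       [  0.        ,   0.        ,   1.        ]]), 'R': array([[ 0.02980036, -0.99921031,  0.02628115],
       [-0.98579648, -0.03372757, -0.16452281],
       [ 0.16527928, -0.02100503, -0.9860231 ]]), 't': array([-40.03890389, 579.76240552, 985.02632441])}
side {'camera_matrix': array([[452.53339453,   0.        , 311.50094541],
       [  0.        , 452.53339453, 206.27286251],
       [  0.        ,   0.        ,   1.        ]]), 'R': array([[-0.9549245 , -0.29684277, -0.00188949],
       [-0.18969067,  0.61509426, -0.76529504],
       [ 0.22833451, -0.73044056, -0.64367689]]), 't': array([ 525.47036629,  164.20190653, 1130.2270521 ])}
```

View pics/top0.png

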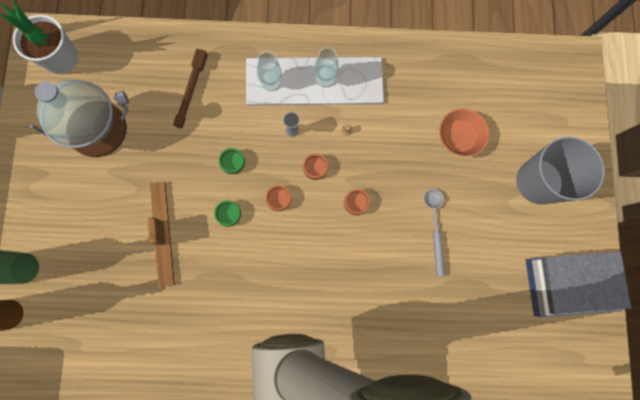

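View pics/side0.png

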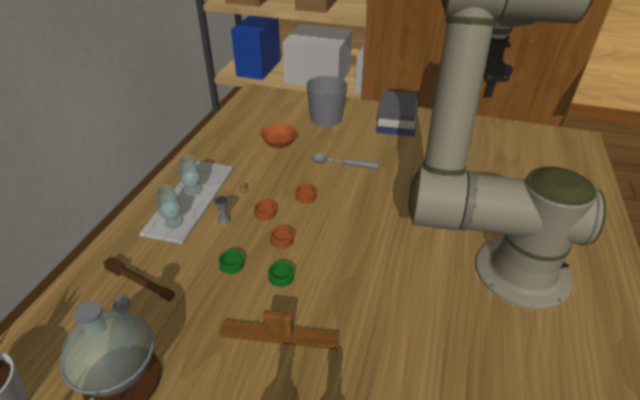

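The top view shows terracotta dishes at (279,198), (316,166) and (357,202), and the large dish at (464,132). There are green lookalikes at (228,213) and (232,160). For the straightedge there are two candidates. The bar at (162,235) has a short fin at its middle, so it fits. The dark tool at (190,88) has its head at one end, so it doesn't.

```bash
cat > h.py <<'E'
import numpy as np, cv2
from workcell import *
def ray(n,uv,z):
    i=camera_info(n);K,R,t=i["camera_matrix"],i["R"],i["t"]
    uv=np.atleast_2d(uv).astype(float)
    d=(np.linalg.inv(K)@np.c_[uv,np.ones(len(uv))].T).T@R
    c=-R.T@t
    return c+d*((z-c[2])/d[:,2])[:,None]
def proj(n,X):
    i=camera_info(n); p=(i["camera_matrix"]@(i["R"]@np.atleast_2d(X).T+i["t"][:,None])).T
    return p[:,:2]/p[:,2:]
def pts(n,d):
    i=camera_info(n);K,R,t=i["camera_matrix"],i["R"],i["t"]
    v,u=np.mgrid[0:400,0:640]; c=np.stack([(u-K[0,2])/K[0,0]*d,(v-K[1,2])/K[1,1]*d,d],-1)
    return (c-t)@R
def dishes(n,p,d):
    h=cv2.cvtColor(p,cv2.COLOR_RGB2HSV)
    m=(((h[...,0]<10)|(h[...,0]>174))&(h[...,1]>130)&(h[...,2]>90)).astype(np.uint8)*255
    m=cv2.morphologyEx(m,cv2.MORPH_CLOSE,np.ones((3,3)))
    out=[]
    for c in cv2.findContours(m,cv2.RETR_EXTERNAL,cv2.CHAIN_APPROX_NONE)[0]:
        a=cv2.contourArea(c)
        if a<150: continue
        (x,y),r=cv2.minEnclosingCircle(ray(n,c[:,0,:],26)[:,:2].astype(np.float32))
        out.append((np.round(c[:,0].mean(0)),a,round(x,1),round(y,1),round(r,1)))
    return m,out
E
python3 - <<'E'
from h import *
for n in("top","side"):
    p,d=capture(n); m,o=dishes(n,p,d); print(n); [print(*x) for x in o]
    P=pts(n,d)
    if n=="top":
        c=p[165:305,120:210]; cv2.imwrite("pics/crop.png",cv2.resize(c,None,fx=4,fy=4,interpolation=cv2.INTER_CUBIC)[:,:,::-1])
        h=cv2.cvtColor(p,cv2.COLOR_RGB2HSV)
        for (u,v) in [(162,200),(162,235),(155,230),(166,270),(110,250),(140,210)]: print(u,v,h[v,u],P[v,u].round())
    else:
        c=p[290:370,200:360]; cv2.imwrite("pics/crop2.png",cv2.resize(c,None,fx=4,fy=4,interpolation=cv2.INTER_CUBIC)[:,:,::-1])
E
```

```text
top
[355. 201.] 298.5 606.5 -125.7 30.1
[277. 198.] 267.0 609.2 69.4 29.5
[314. 167.] 327.0 693.4 -20.0 30.0
[463. 133.] 1553.5 798.2 -399.0 61.7
162 200 [ 14 142 162] [597. 358.  11.]
162 235 [ 14 142  70] [508. 344.  32.]
155 230 [ 14 147 104] [514. 345.  80.]
166 270 [ 14 144 156] [425. 333.  13.]
110 250 [ 18 106 139] [469. 477.   2.]
140 210 [ 18 107 181] [572. 415.  -1.]
side
```

View pics/crop.png

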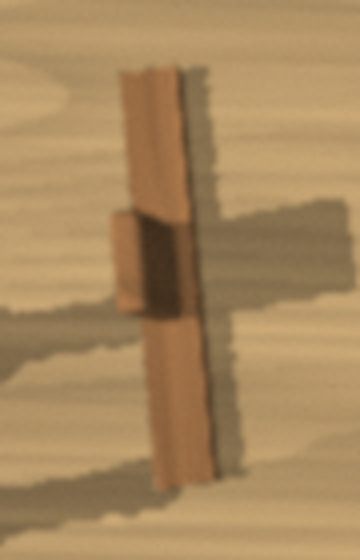

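View pics/crop2.png

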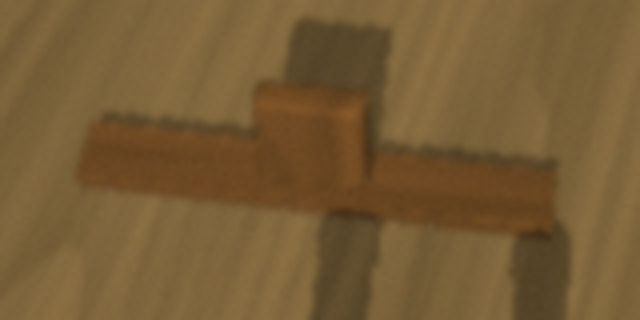

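The crops show a flat bar with an upright fin at its middle, at (155,230) top and (278,323) side, so this is the straightedge. Next I measure its pose.

Run:
```python
from h import *
for n,roi in (("top",(slice(165,305),slice(120,210))),("side",(slice(290,370),slice(200,360)))):
    p,d=capture(n);P=pts(n,d);h=cv2.cvtColor(p,cv2.COLOR_RGB2HSV)
    m=np.zeros(d.shape,bool);m[roi]=True
    m&=(d>0)&(h[...,0]<=16)&(h[...,1]>125)
    for lo,hi in((6,16),(72,90)):
        q=P[m&(P[...,2]>lo)&(P[...,2]<hi)][:,:2].astype(np.float32)
        if len(q)<10: print(n,lo,len(q));continue
        print(n,lo,len(q),cv2.minAreaRect(q),q.mean(0))
for z,uv in((12,[(150,182.5),(164.5,182),(157,286.5),(173.5,284.5)]),(80,[(148,217.5),(154.5,217.5),(150,243),(155.7,243)])):
    w=ray("top",uv,z);print(w.round(1),w.mean(0))
s=get_state();print(s["time_s"],s["position"])
```

```text
top 6 1266 ((515.1593017578125, 353.3261413574219), (258.2071838378906, 37.40456008911133), 9.764274597167969) [510.78195 350.8101 ]
top 72 197 ((514.8577270507812, 352.97430419921875), (58.082923889160156, 16.999401092529297), 9.435134887695312) [514.4778  352.17395]
side 6 1566 ((515.0662231445312, 353.7845764160156), (258.6248779296875, 40.02359390258789), 10.126091003417969) [511.76385 356.64807]
side 72 236 ((514.6048583984375, 354.77825927734375), (59.008384704589844, 19.761077880859375), 11.2372407913208) [512.8075 356.6919]
[[639.9 391.7  12. ]
 [642.4 356.   12. ]
 [385.2 351.4  12. ]
 [391.  312.5  12. ]] [514.62541644 352.90501437  12.        ]
[[542.4 363.4  80. ]
 [542.9 348.6  80. ]
 [483.9 353.4  80. ]
 [484.3 340.5  80. ]] [513.36826592 351.4982151   80.        ]
0.3 [ 163.52749899 -498.80807098  238.5463106 ]
```

```bash
python3 -m jog '[{"twist":[0,0,0],"translation":[0.6,-0.7,0],"fingers":0.6},{"twist":[0,0,0],"translation":[0.6,-0.7,0],"fingers":0.6},{"twist":[0,0,0],"translation":[0.6,-0.7,0],"fingers":0.6},{"twist":[0,0,0],"translation":[0.6,-0.7,0],"fingers":0.6},{"twist":[0,0,0],"translation":[0.6,-0.7,0],"fingers":0.6},{"twist":[0,0,0],"translation":[0.6,-0.7,0],"fingers":0.6},{"twist":[0,0,0],"translation":[0.6,-0.7,0],"fingers":0.6},{"twist":[0,0,0],"translation":[0.6,-0.7,0],"fingers":0.6}]'
cat > go.py <<'E'
# prints tool-frame shift and twist from measured pose to target x y z yaw(deg of tool x axis)
import sys
from h import *
from scipy.spatial.transform import Rotation as Ro
x,y,z,a=map(float,sys.argv[1:5]); s=get_state();R=s["ee_rot"]
c,n=np.cos(np.radians(a)),np.sin(np.radians(a))
T=np.array([[c,n,0],[n,-c,0],[0,0,-1.]])
print("t",round(s["time_s"],2),"pos",s["position"].round(1),"yaw",np.degrees(np.arctan2(R[1,0],R[0,0])).round(2),"q",s["joint_positions"].round(2),"w",round(s["width"],1),"F",s["ft_force"].round(1))
print("translation",((R.T@(np.array([x,y,z])-s["position"]))/1000).round(4),"twist",Ro.from_matrix(R.T@T).as_rotvec().round(4))
E
python3 go.py 515 353.5 150 9.8
```

```text
time_s: 1.1
position: [316.5, -127.3, 239.0]
ee_rot: [[0.95, 0.311, 0.001], [0.311, -0.95, -0.0], [0.001, 0.0, -1.0]]
ft_force: [0.6, -0.5, 0.3]
width: 53.0
t 1.1 pos [ 316.5 -127.3  239. ] yaw 18.11 q [-0.73 -0.11  1.97  0.    1.28  0.52] w 53.0 F [ 0.6 -0.5  0.3]
translation [ 0.3381 -0.3954  0.0891] twist [ 0.0004 -0.0007  0.145 ]
```

```bash
python3 -m jog '[{"twist":[0,0,0],"translation":[0.338,-0.395,0],"fingers":0.6},{"twist":[0,0,0.05],"translation":[0.338,-0.395,0],"fingers":0.6},{"twist":[0,0,0.1],"translation":[0.338,-0.395,0],"fingers":0.6},{"twist":[0,0,0.145],"translation":[0.338,-0.395,0],"fingers":0.6},{"twist":[0,0,0.145],"translation":[0.338,-0.395,0],"fingers":0.6},{"twist":[0,0,0.145],"translation":[0.338,-0.395,0],"fingers":0.6},{"twist":[0,0,0.145],"translation":[0.338,-0.395,0],"fingers":0.6},{"twist":[0,0,0.145],"translation":[0.338,-0.395,0],"fingers":0.6}]' >/dev/null
python3 go.py 515 353.5 100 9.8
```

```text
t 1.9 pos [468.9 242.9 239. ] yaw 9.83 q [ 0.26  0.32  1.49 -0.    1.33  1.66] w 53.0 F [ 0.2 -0.7  0.3]
translation [ 0.0641 -0.1011  0.139 ] twist [ 0.0004 -0.0009  0.0005]
```

```bash
python3 -m jog '[{"twist":[0,0,0],"translation":[0.064,-0.101,0],"fingers":0.6},{"twist":[0,0,0],"translation":[0.064,-0.101,0.0],"fingers":0.6},{"twist":[0,0,0],"translation":[0.064,-0.101,0],"fingers":0.6},{"twist":[0,0,0],"translation":[0.064,-0.101,0.04],"fingers":0.6},{"twist":[0,0,0],"translation":[0.064,-0.101,0.08],"fingers":0.6},{"twist":[0,0,0],"translation":[0.064,-0.101,0.11],"fingers":0.6},{"twist":[0,0,0],"translation":[0.064,-0.101,0.125],"fingers":0.6},{"twist":[0,0,0],"translation":[0.064,-0.101,0.125],"fingers":0.6}]' >/dev/null
python3 go.py 515 353.5 36 9.8
python3 - <<'E'
from h import *
p,_=capture("side");cv2.imwrite("pics/s1.png",cv2.resize(p[200:400,120:420],None,fx=2.5,fy=2.5)[:,:,::-1])
E
```

```text
t 2.7 pos [513.8 352.9 111.5] yaw 9.82 q [ 0.41  0.64  1.33 -0.    1.17  1.81] w 52.7 F [-0.3 -0.6 -0.2]
translation [ 0.0015 -0.0005  0.0755] twist [0.0015 0.0037 0.0004]
```

View pics/s1.png

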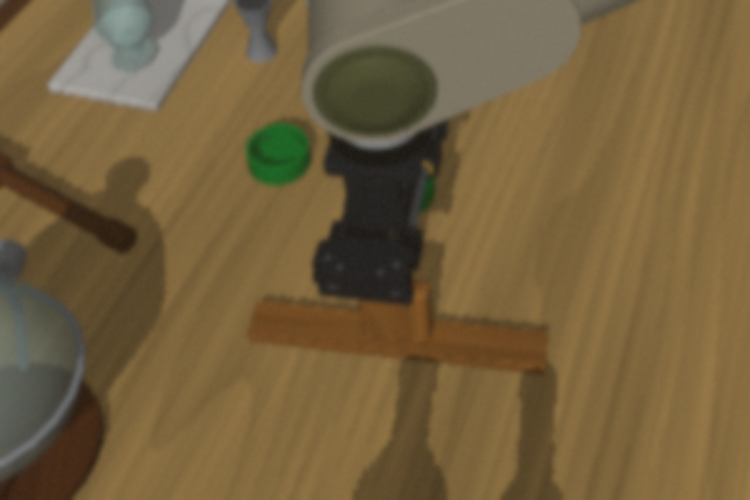

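The side view shows the fingers above the fin, which spans (365–430, 285–345) in the crop, and the path is clear. I'm descending to grasp.

```bash
python3 -m jog '[{"twist":[0,0,0],"translation":[0.0015,-0.0005,0.025],"fingers":0.6},{"twist":[0.0015,0.0037,0],"translation":[0.0015,-0.0005,0.05],"fingers":0.6},{"twist":[0.0015,0.0037,0],"translation":[0.0015,-0.0005,0.069],"fingers":0.6},{"twist":[0.0015,0.0037,0],"translation":[0.0015,-0.0005,0.0755],"fingers":0.6},{"twist":[0.0015,0.0037,0],"translation":[0.0015,-0.0005,0.0755],"fingers":0.6}]' 40 >/dev/null
python3 go.py 515 353.5 36 9.8
python3 -m jog '[{"twist":[0,0,0],"translation":[0,0,0],"fingers":0.15},{"twist":[0,0,0],"translation":[0,0,0],"fingers":0.05},{"twist":[0,0,0],"translation":[0,0,0],"fingers":0},{"twist":[0,0,0],"translation":[0,0,0],"fingers":0},{"twist":[0,0,0],"translation":[0,0,0],"fingers":0},{"twist":[0,0,0],"translation":[0,0,0],"fingers":0}]' 40
python3 go.py 515 353.5 36 9.8
```

```text
t 3.25 pos [516.3 354.1  38.5] yaw 9.82 q [ 0.41  0.74  1.38 -0.    1.02  1.81] w 52.5 F [-0.   0.  -0.7]
translation [-0.0014  0.0003  0.0025] twist [-0.0008 -0.0035  0.0004]
time_s: 3.85
position: [516.4, 354.1, 38.8]
ee_rot: [[0.985, 0.171, 0.004], [0.171, -0.985, 0.001], [0.004, -0.001, -1.0]]
ft_force: [-0.0, 0.3, 1.8]
width: 17.8
t 3.85 pos [516.4 354.1  38.8] yaw 9.83 q [ 0.41  0.74  1.38 -0.    1.02  1.81] w 17.8 F [-0.   0.3  1.8]
translation [-0.0015  0.0003  0.0028] twist [-0.0008 -0.0038  0.0005]
```

```bash
python3 -m jog '[{"twist":[0,0,0],"translation":[0,0,-0.02],"fingers":0},{"twist":[0,0,0],"translation":[0,0,-0.06],"fingers":0},{"twist":[0,0,0],"translation":[0,0,-0.1],"fingers":0},{"twist":[0,0,0],"translation":[0,0,-0.12],"fingers":0},{"twist":[0,0,0],"translation":[0,0,-0.12],"fingers":0}]' 50 
python3 go.py 535 -28 158 90
```

```text
time_s: 4.35
position: [516.9, 354.4, 161.6]
ee_rot: [[0.985, 0.171, 0.009], [0.171, -0.985, 0.004], [0.009, -0.002, -1.0]]
ft_force: [0.5, -0.1, -1.7]
width: 17.6
t 4.35 pos [516.9 354.4 161.6] yaw 9.83 q [ 0.41  0.59  1.28 -0.    1.26  1.81] w 17.6 F [ 0.5 -0.1 -1.7]
translation [-0.0475  0.3799  0.0024] twist [ 0.0046 -0.009  -1.3992]
```

```bash
python3 -m jog '[{"twist":[0,0,-0.1],"translation":[-0.005,0.03,0],"fingers":0},{"twist":[0,0,-0.24],"translation":[-0.01,0.065,0],"fingers":0},{"twist":[0,0,-0.38],"translation":[-0.015,0.1,0],"fingers":0},{"twist":[0,0,-0.52],"translation":[-0.02,0.14,0],"fingers":0},{"twist":[0,0,-0.66],"translation":[-0.025,0.18,0],"fingers":0},{"twist":[0,0,-0.8],"translation":[-0.03,0.22,0],"fingers":0},{"twist":[0,0,-0.94],"translation":[-0.035,0.26,0],"fingers":0},{"twist":[0,0,-1.08],"translation":[-0.04,0.3,0],"fingers":0}]' >/dev/null
python3 go.py 535 -28 158 90
```

```text
t 5.15 pos [527.8  50.5 158.8] yaw 72.04 q [-0.13  0.4   1.6   0.01  1.14  0.18] w 17.7 F [ 0.7  0.  -1.8]
translation [-0.0724  0.031   0.0005] twist [ 0.005  -0.0049 -0.3135]
```

```bash
python3 -m jog '[{"twist":[0,0,-0.1],"translation":[-0.025,0.01,0],"fingers":0},{"twist":[0.002,-0.002,-0.2],"translation":[-0.05,0.02,0],"fingers":0},{"twist":[0.005,-0.005,-0.28],"translation":[-0.068,0.03,0],"fingers":0},{"twist":[0.005,-0.005,-0.3135],"translation":[-0.0724,0.031,0],"fingers":0},{"twist":[0.005,-0.005,-0.3135],"translation":[-0.0724,0.031,0],"fingers":0}]' >/dev/null
python3 go.py 535 -28 40 90
python3 - <<'E'
from h import *
for n in("side","top"):
    p,d=capture(n);cv2.imwrite(f"pics/{n}2.png",cv2.resize(p,(800,500))[:,:,::-1])
    print(dishes(n,p,d)[1])
E
```

```text
t 5.65 pos [534.3 -28.5 156.7] yaw 89.94 q [-0.27  0.41  1.58 -0.    1.15 -0.27] w 17.4 F [ 0.9  0.  -1.2]
translation [0.0005 0.001  0.1167] twist [-0.0028 -0.0007 -0.0011]
[]
[(array([273., 197.]), 157.0, 610.1, 76.4, 27.1), (array([316., 161.]), 178.5, 699.5, -21.4, 28.1), (array([463., 133.]), 1574.0, 797.9, -398.1, 62.0)]
```

View pics/side2.png

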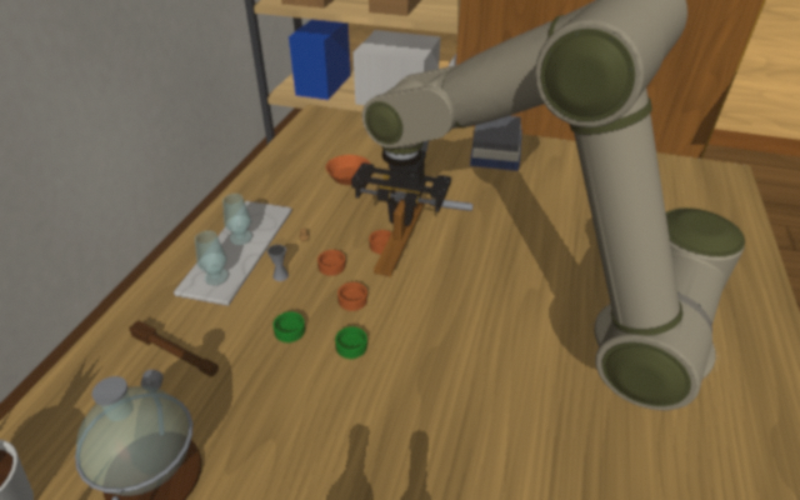

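View pics/top2.png

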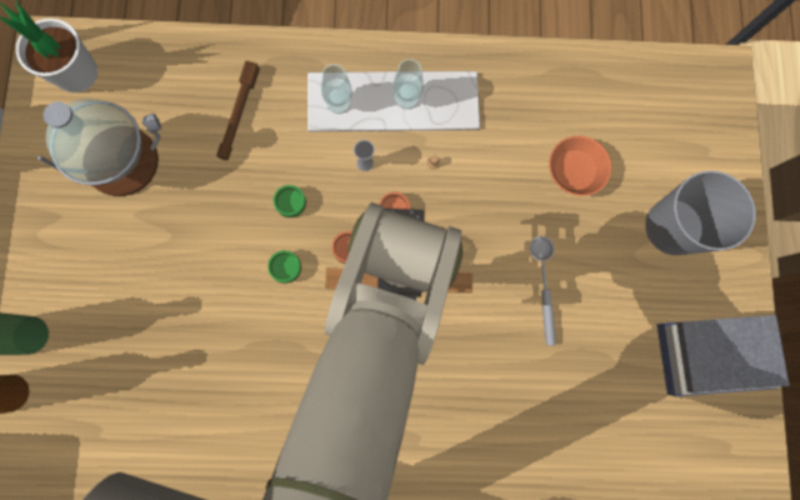

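The bar is held crosswise in front of the three dishes. Its left end is at (330,278) in the enlarged top view, well clear of the green dish at (285,267). I'm lowering it now.

```bash
python3 -m jog '[{"twist":[0,0,0],"translation":[0,0,0.035],"fingers":0},{"twist":[0,0,0],"translation":[0,0,0.07],"fingers":0},{"twist":[0,0,0],"translation":[0,0,0.1],"fingers":0},{"twist":[-0.003,0,0],"translation":[0,0,0.112],"fingers":0},{"twist":[-0.003,0,0],"translation":[0,0,0.112],"fingers":0}]' >/dev/null
python3 go.py 535 -28 40 90
python3 - <<'E'
from h import *
p,d=capture("side");cv2.imwrite("pics/s3.png",cv2.resize(p[150:300,200:400],None,fx=4,fy=4)[:,:,::-1])
E
```

```text
t 6.25 pos [533.5 -26.9  44.2] yaw 89.95 q [-0.27  0.57  1.68  0.    0.9  -0.27] w 17.7 F [-0.2 -0.6 -1. ]
translation [-0.0011  0.0015  0.0042] twist [-0.0016 -0.0014 -0.0009]
```

View pics/s3.png

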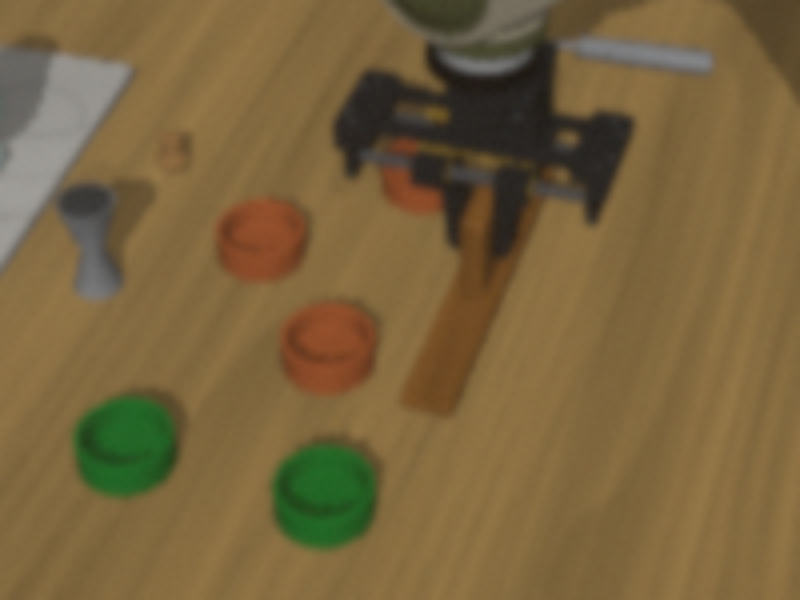

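```bash
python3 -m jog '[{"twist":[-0.0015,-0.0015,0],"translation":[-0.001,0.0,0.0038],"fingers":0},{"twist":[-0.0015,-0.0015,0],"translation":[-0.001,0.005,0.0038],"fingers":0},{"twist":[-0.0015,-0.0015,0],"translation":[-0.001,0.01,0.0038],"fingers":0},{"twist":[-0.0015,-0.0015,0],"translation":[-0.001,0.015,0.0038],"fingers":0},{"twist":[-0.0015,-0.0015,0],"translation":[-0.001,0.02,0.0038],"fingers":0},{"twist":[-0.0015,-0.0015,0],"translation":[-0.001,0.025,0.0038],"fingers":0},{"twist":[-0.0015,-0.0015,0],"translation":[-0.001,0.03,0.0038],"fingers":0},{"twist":[-0.0015,-0.0015,0],"translation":[-0.001,0.035,0.0038],"fingers":0}]' >/dev/null
python3 go.py 650 -28 40 90
```

```text
t 7.1 pos [569.6 -28.2  41.8] yaw 89.96 q [-0.25  0.63  1.57 -0.    0.94 -0.25] w 17.7 F [-2.7  0.   0.2]
translation [0.0003 0.0804 0.0019] twist [ 0.0018  0.0007 -0.0007]
```

```bash
python3 -m jog '[{"twist":[0.001,0.001,0],"translation":[0,0.006,0.001],"fingers":0},{"twist":[0.001,0.001,0],"translation":[0,0.012,0.001],"fingers":0},{"twist":[0.001,0.001,0],"translation":[0,0.018,0.001],"fingers":0},{"twist":[0.001,0.001,0],"translation":[0,0.024,0.001],"fingers":0},{"twist":[0.001,0.001,0],"translation":[0,0.03,0.001],"fingers":0},{"twist":[0.001,0.001,0],"translation":[0,0.035,0.001],"fingers":0},{"twist":[0.001,0.001,0],"translation":[0,0.039,0.001],"fingers":0},{"twist":[0.001,0.001,0],"translation":[0,0.042,0.001],"fingers":0}]' >/dev/null
python3 go.py 655 -28 40 90
python3 - <<'E'
from h import *
p,d=capture("side");cv2.imwrite("pics/s4.png",cv2.resize(p[150:300,200:400],None,fx=4,fy=4)[:,:,::-1])
E
```

```text
t 7.9 pos [611.9 -28.2  40.8] yaw 89.96 q [-0.24  0.71  1.42  0.    1.01 -0.24] w 17.1 F [-0.8  0.2 -1.7]
translation [0.0002 0.0431 0.0008] twist [ 0.0006 -0.0003 -0.0007]
```

View pics/s4.png

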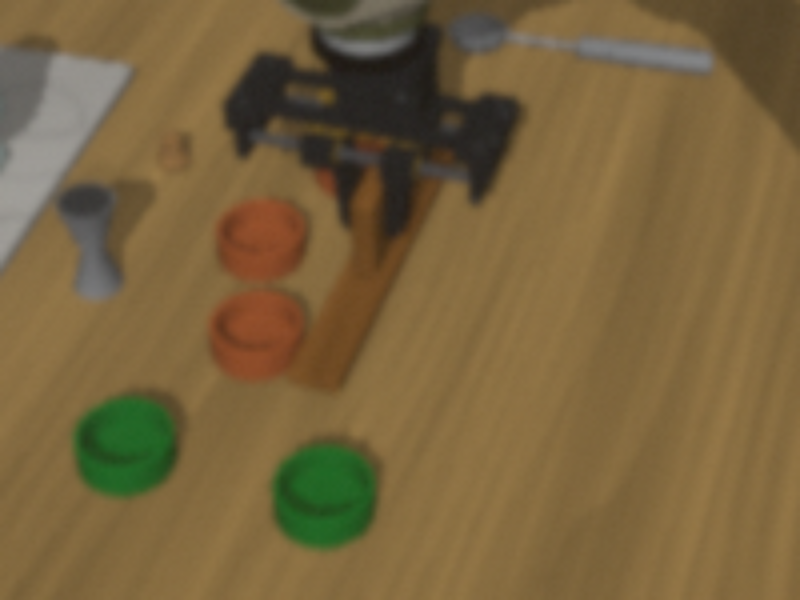

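The near dish is against the edge at (255,335) in the crop, the far one is partly hidden at (335,175), and the middle one at (260,240) hasn't been reached yet. I'll keep pushing.

```bash
python3 -m jog '[{"twist":[0,0,0],"translation":[0,0.004,0.0008],"fingers":0},{"twist":[0,0,0],"translation":[0,0.01,0.0008],"fingers":0},{"twist":[0,0,0],"translation":[0,0.016,0.0008],"fingers":0},{"twist":[0,0,0],"translation":[0,0.022,0.0008],"fingers":0},{"twist":[0,0,0],"translation":[0,0.027,0.0008],"fingers":0},{"twist":[0,0,0],"translation":[0,0.031,0.0008],"fingers":0},{"twist":[0,0,0],"translation":[0,0.034,0.0008],"fingers":0},{"twist":[0,0,0],"translation":[0,0.037,0.0008],"fingers":0}]' >/dev/null
python3 go.py 660 -28 39 90
python3 -m jog '[{"twist":[0,0,0],"translation":[0,0.003,0.0005],"fingers":0},{"twist":[0,0,0],"translation":[0,0.005,0.0005],"fingers":0},{"twist":[0,0,0],"translation":[0,0.008,0.0005],"fingers":0},{"twist":[0,0,0],"translation":[0,0.010,0.0005],"fingers":0},{"twist":[0,0,0],"translation":[0,0.012,0.0005],"fingers":0},{"twist":[0,0,0],"translation":[0,0.0135,0.001],"fingers":0},{"twist":[0,0,0],"translation":[0,0.0145,0.001],"fingers":0},{"twist":[0,0,0],"translation":[0,0.015,0.001],"fingers":0}]' >/dev/null
python3 go.py 660 -28 39 90
python3 - <<'E'
from h import *
p,d=capture("side");cv2.imwrite("pics/s5.png",cv2.resize(p[150:300,200:400],None,fx=4,fy=4)[:,:,::-1])
E
```

```text
t 8.75 pos [649.2 -28.3  40.1] yaw 89.96 q [-0.22  0.78  1.29  0.    1.07 -0.22] w 17.9 F [-3.6  0.6  0.3]
translation [0.0003 0.0108 0.0011] twist [ 0.0005 -0.0003 -0.0007]
t 9.55 pos [664.2 -28.2  39.1] yaw 89.96 q [-0.22  0.81  1.23  0.    1.1  -0.22] w 17.7 F [-3.1 -0.4  0.6]
translation [ 0.0002 -0.0042  0.0001] twist [ 0.0004 -0.0003 -0.0007]
```

View pics/s5.png

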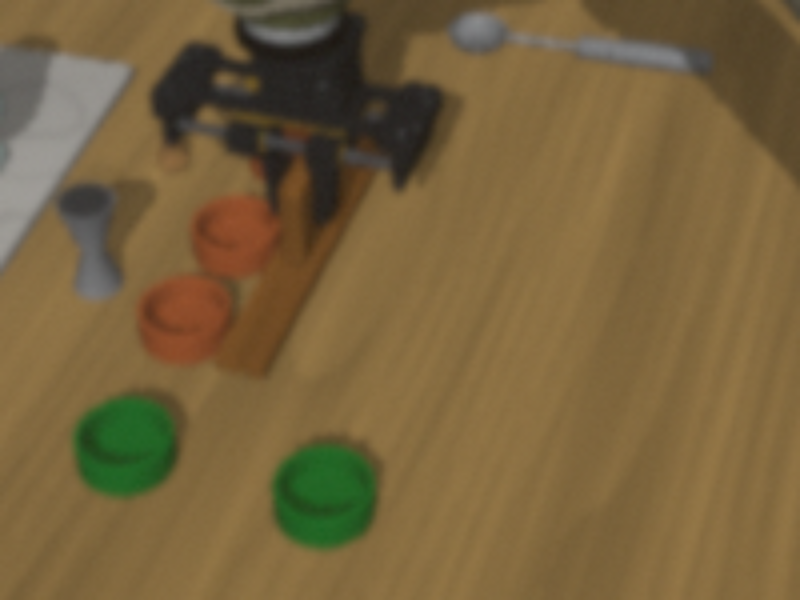

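All three dishes are on the edge: near (185,320), middle (235,235), far (270,165, partly hidden). I'll lower the bar onto the table with a slight forward creep.

```bash
python3 -m jog '[{"twist":[0,0,0],"translation":[0,0.0005,0.0005],"fingers":0},{"twist":[0,0,0],"translation":[0,0.001,0.001],"fingers":0},{"twist":[0,0,0],"translation":[0,0.0015,0.0015],"fingers":0},{"twist":[0,0,0],"translation":[0,0.002,0.0015],"fingers":0}]' >/dev/null
python3 go.py 666 -28 38.5 90
```

```text
t 10.0 pos [666.  -28.3  38.7] yaw 89.97 q [-0.22  0.82  1.23  0.    1.1  -0.22] w 17.5 F [-9.1  0.1 10.2]
translation [0.0003 0.     0.0002] twist [-0.0004 -0.0002 -0.0005]
```

```bash
python3 -m jog '[{"twist":[0,0,0],"translation":[0,0.0003,0],"fingers":0},{"twist":[0,0,0],"translation":[0,0.0003,0],"fingers":0}]' 5
python3 go.py 666 -28 38.5 90
python3 -m jog '[{"twist":[0,0,0],"translation":[0,0,0],"fingers":0.22},{"twist":[0,0,0],"translation":[0,0,0],"fingers":0.3},{"twist":[0,0,0],"translation":[0,0,0],"fingers":0.4},{"twist":[0,0,0],"translation":[0,0,0],"fingers":0.45},{"twist":[0,0,0],"translation":[0,0,0],"fingers":0.45}]'
```

```text
time_s: 10.2
position: [666.4, -28.3, 38.8]
ee_rot: [[0.001, 1.0, 0.0], [1.0, -0.001, 0.0], [0.0, 0.0, -1.0]]
ft_force: [-1.7, 0.0, -1.4]
width: 17.8
t 10.2 pos [666.4 -28.3  38.8] yaw 89.96 q [-0.22  0.82  1.22  0.    1.1  -0.22] w 17.8 F [-1.7  0.  -1.4]
translation [ 0.0003 -0.0004  0.0003] twist [ 0.0002 -0.0001 -0.0006]
time_s: 10.7
position: [666.5, -28.3, 38.8]
ee_rot: [[0.001, 1.0, 0.0], [1.0, -0.001, 0.0], [0.0, 0.0, -1.0]]
ft_force: [1.0, -0.3, -0.3]
width: 39.5
```

Fingers are open. Next: rise straight up, then retreat toward the robot to look.

```bash
python3 -m jog '[{"twist":[0,0,0],"translation":[0,0,-0.02],"fingers":0.45},{"twist":[0,0,0],"translation":[0,0,-0.06],"fingers":0.45},{"twist":[0,0,0],"translation":[0,0,-0.11],"fingers":0.45},{"twist":[0,0,0],"translation":[0,-0.03,-0.15],"fingers":0.45},{"twist":[0,0,0],"translation":[0,-0.08,-0.18],"fingers":0.45},{"twist":[0,0,0],"translation":[0,-0.13,-0.18],"fingers":0.45},{"twist":[0,0,0],"translation":[0.0,-0.18,-0.18],"fingers":0.45},{"twist":[0,0,0],"translation":[0,-0.23,-0.18],"fingers":0.45}]' >/dev/null
python3 -m jog '[{"twist":[0,0,0],"translation":[-0.05,-0.05,0],"fingers":0.45},{"twist":[0,0,0],"translation":[-0.1,-0.05,0],"fingers":0.45},{"twist":[0,0,0],"translation":[-0.15,-0.05,0],"fingers":0.45},{"twist":[0,0,0],"translation":[-0.2,-0.05,0],"fingers":0.45},{"twist":[0,0,0],"translation":[-0.25,-0.05,0],"fingers":0.45},{"twist":[0,0,0],"translation":[-0.25,-0.05,0],"fingers":0.45}]'
python3 - <<'E'
from h import *
for n,r in(("top",(slice(110,250),slice(220,420))),("side",(slice(140,260),slice(190,350)))):
    p,d=capture(n);q=p[r];f=4 if n=="top" else 5;cv2.imwrite(f"pics/{n}6.png",cv2.resize(q,None,fx=f,fy=f,interpolation=cv2.INTER_CUBIC)[:,:,::-1])
    for o in dishes(n,p,d)[1]: print(n,*o)
E
```

```text
time_s: 12.1
position: [391.0, -281.7, 218.7]
ee_rot: [[0.004, 1.0, 0.002], [1.0, -0.004, -0.001], [-0.001, 0.002, -1.0]]
ft_force: [-0.2, 1.1, -0.1]
width: 39.3
top [357. 160.] 384.0 714.9 -122.9 31.3
top [315. 157.] 360.5 714.9 -17.3 30.5
top [278. 156.] 368.5 714.4 73.3 30.3
top [462. 132.] 1514.0 797.2 -398.4 61.9
```

View pics/top6.png

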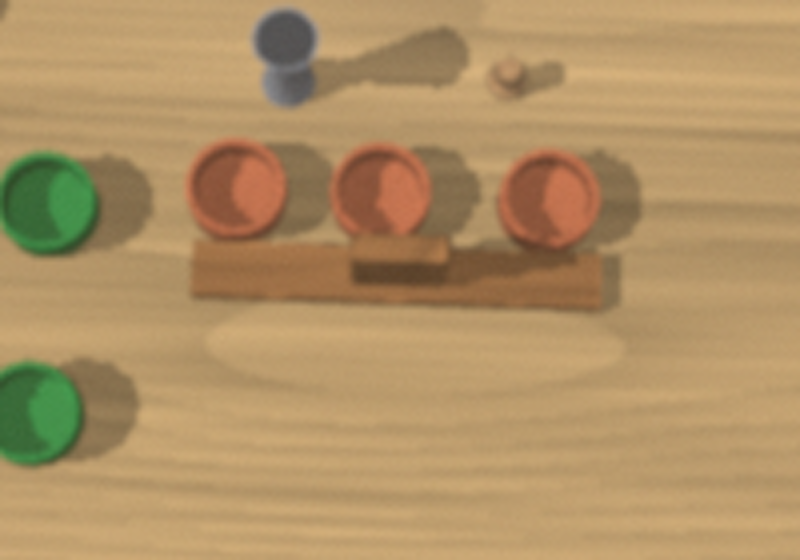

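View pics/side6.png

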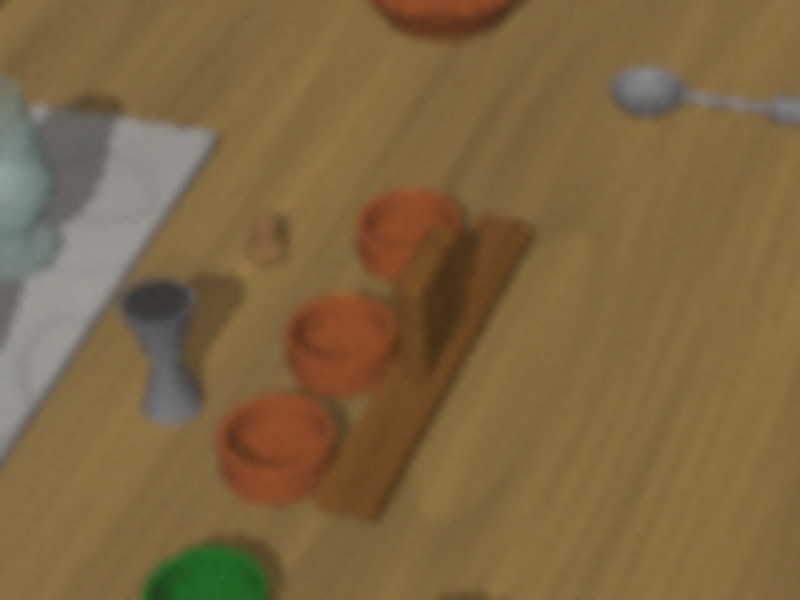

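All three are upright in a row. Top crop pixels are (238,188), (381,190) and (549,200), and the bar is flat below them. Next I check numerically for gaps.

Run:
```python
from h import *
for n,roi in(("top",(slice(150,195),slice(262,380))),("side",(slice(175,250),slice(225,305)))):
    ps,ds=zip(*[capture(n) for _ in range(3)]); p=ps[0];d=np.median(ds,0)
    P=pts(n,d);h=cv2.cvtColor(p,cv2.COLOR_RGB2HSV)
    i=camera_info(n);print(n,"cam",(-i["R"].T@i["t"]).round())
    m=np.zeros(d.shape,bool);m[roi]=True
    w=m&(h[...,0]>=11)&(h[...,0]<=16)&(h[...,1]>122)
    q=P[w&(P[...,2]>7)&(P[...,2]<16)][:,:2].astype(np.float32);print("bar",len(q),cv2.minAreaRect(q))
    fl=P[m&(h[...,0]<=10)&(h[...,1]>130)]; 
    z=fl[(fl[:,2]>20)&(fl[:,2]<30)]
    for y in(-123,-17,73):
        s=z[abs(z[:,1]-y)<40]
        if len(s)>10:
            A=np.c_[2*s[:,:2],np.ones(len(s))];(cx,cy),r=cv2.minEnclosingCircle(s[:,:2].astype(np.float32));print("dish",len(s),round(cx,1),round(cy,1),round(r,1), "zmax",s[:,2].max().round(1))
    # strip profile: rows of top image across each dish center
    if n=="top":
        for X in([715,73,26],[715,-17,26],[715,-123,26]):
            u,v=proj(n,X)[0];print(int(u),[(r,tuple(p[r,int(u)]),*P[r,int(u)].round()[[0,2]]) for r in range(int(v)+9,int(v)+18)])
```

```text
top cam [ 410.    0. 1068.]
bar 1202 ((695.6978759765625, -27.399917602539062), (94.65821075439453, 260.0420227050781), 0.6860011219978333)
dish 108 717.4 -123.4 31.4 zmax 28.6
dish 86 714.8 -18.2 31.1 zmax 30.0
dish 92 714.4 73.1 30.3 zmax 29.6
278 [(165, (np.uint8(140), np.uint8(84), np.uint8(59)), np.float64(697.0), np.float64(10.0)), (166, (np.uint8(151), np.uint8(91), np.uint8(63)), np.float64(691.0), np.float64(24.0)), (167, (np.uint8(168), np.uint8(98), np.uint8(69)), np.float64(688.0), np.float64(27.0)), (168, (np.uint8(154), np.uint8(93), np.uint8(63)), np.float64(686.0), np.float64(24.0)), (169, (np.uint8(122), np.uint8(78), np.uint8(53)), np.float64(686.0), np.float64(14.0)), (170, (np.uint8(141), np.uint8(97), np.uint8(63)), np.float64(684.0), np.float64(12.0)), (171, (np.uint8(162), np.uint8(115), np.uint8(72)), np.float64(681.0), np.float64(14.0)), (172, (np.uint8(166), np.uint8(118), np.uint8(76)), np.float64(678.0), np.float64(12.0)), (173, (np.uint8(162), np.uint8(114), np.uint8(71)), np.float64(676.0), np.float64(13.0))]
314 [(166, (np.uint8(137), np.uint8(83), np.u
[... 1115 characters left out ...]
64(19.0)), (172, (np.uint8(104), np.uint8(68), np.uint8(46)), np.float64(686.0), np.float64(12.0)), (173, (np.uint8(109), np.uint8(77), np.uint8(49)), np.float64(683.0), np.float64(11.0)), (174, (np.uint8(112), np.uint8(80), np.uint8(52)), np.float64(680.0), np.float64(14.0)), (175, (np.uint8(115), np.uint8(83), np.uint8(53)), np.float64(677.0), np.float64(15.0)), (176, (np.uint8(118), np.uint8(85), np.uint8(53)), np.float64(675.0), np.float64(12.0))]
side cam [275. 881. 854.]
bar 775 ((726.5637817382812, -27.491317749023438), (156.99366760253906, 267.30352783203125), 0.10358632355928421)
dish 22 717.1 -122.5 30.4 zmax 27.3
dish 55 714.2 -16.3 31.0 zmax 27.8
dish 63 714.5 76.5 31.1 zmax 28.4
```

Run:
```python
from h import *
p,d=capture("top")
print([o[2:4] for o in dishes("top",p,d)[1]])
s=get_state();print(s["time_s"],s["position"].round(1))
ticket.finish_job()
```

```text
[(714.3, -124.1), (714.9, -17.3), (713.6, 72.9), (798.0, -398.1)]
12.55 [ 391.9 -276.9  219. ]
the job is handed in; nothing more can be done
```

I picked up the straightedge by its fin and turned it crosswise in front of the three terracotta dishes. I pushed them outward with its long edge into one row, then set it flat, released it and backed the arm away. I handed the job in at 12.6 s of the 45 s.

**Last checks:**
- **Row:** the three dishes are upright, with centres at x ≈ 714.3, 714.9 and 713.6 mm. That is straight to about 1 mm.
- **Ends:** the dishes sit at y ≈ −124, −17 and 73 mm, and the bar spans about −158 to 102 mm, so none hangs past an end by more than a few mm.
- **Contact:** the top picture shows no table between the bar and any dish. One pixel is about 2.4 mm, so I can't rule out a gap smaller than that. The arm still read about 1.7 N of push against the bar just before release.
- **Other objects:** the green and large dishes were not moved, and the gripper never touched the small dishes, as far as the pictures show.

**What disagreed or failed:**
- One depth-based fit put the right-hand dish at x ≈ 717 mm, against 714–715 mm from its outline.
- The colour fit for the bar's width failed because it mixed in dish pixels. I judged the bar's direction from its edge in the enlarged picture instead, and it was parallel to the row within about 0.1°.

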